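# Pack the loose-parts tote tray into its carry box and snap the cover down

### The arm

A 7-joint arm with a two-finger parallel gripper is mounted at the origin on a cart in front of the work surface, level with it; the furniture and walls round the work are solid. World frame = base frame: x ahead of the robot, y to its left, z up, the work surface at z = 0. Lengths are in m, angles in rad, forces in N, time in s.
With the tool pointing down it reaches from about 0.425 to 0.925 m from the base axis. Payload 6.8 kg.
Tool frame: the origin (TCP) lies on the front face of the gripper's body, between the roots of the fingers; the fingertips stand 73 mm ahead of it and the grasp point (between the pads) lies 54 mm ahead of it (env.nose_length is the distance from the TCP to the fingertips, in m); z points along the fingers, y is the line along which they close (so a half turn about z gives the same grasp; the last joint's range is limited). The gripper opens to 85 mm and grips with 20 to 120 N. Pads are 22 mm wide; open, the fingers measure 114 mm over their backs; the gripper's body (76 mm by 85 mm) begins 54 mm behind the grasp point. The pads swing forward as they close: fully open they stand 13 mm farther back than shut.
Start: joints at [1.011, 0.477, 0.022, 1.555, -0.011, 1.109, -0.083], TCP at [0.295, -0.607, 0.304] pointing down, gripper open.
Joint ranges: [-2.96, 2.96], [-0.34, 2.1], [-1.41, 1.46], [0.24, 2.44], [-1.37, 4.51], [0.17, 1.92], [-2.96, 2.96]. Speed limits (rad/s): [2.39, 2.39, 3.14, 3.14, 3.14, 3.14, 3.14].

### API

Orientations are given as a unit quaternion [w, x, y, z].
In Python, from cell import env, kin, camera, calibration, job gives the robot as it stands. The module is installed in compiled form; this text tells all that it offers. Calls block until the motion is done:
- env.reach(position, orientation): joint-space move of the TCP to a pose.
- env.movel(position, velocity=0.15, rot=None, stop_force=None): straight line of the TCP; rot=None keeps the orientation; velocity is the mean speed in m/s. With stop_force (N) it stops when the force on the tool has changed by that much, and returns True; else False.
- env.goto_joints(angles): joint-space move.
- env.grip(opening, f_grip=None): finger opening in m; f_grip is the grip in N (None keeps the last); returns when the fingers have stopped.
- env.dwell(seconds).
- kin.inverse_kinematics(position, orientation): joint angles nearest the present ones, or None.
- env.get_state(): the state.
- camera(name): name is "side" or "top"; returns (picture, depth): 400x640x3 uint8, blue, green, red; 400x640 float32, m along the optical axis (not along the pixel's ray), 0 where there is no reading.
- calibration(name): a dict with "fx", "fy", "cx", "cy" (pixels), "k1" (the pictures are not rectified: a ray, as slopes to the right and down, at radius r is drawn at 1 + k1 r^2 times it, then the intrinsics apply), "rvec" (rotation vector, rad) and "tvec" (3), from world to camera coordinates, as OpenCV has them. Camera axes: x right, y down, z forward; pixel columns grow to the right and rows downward; lengths in m; the calibration is good to about 2 mm. A picture is of the moment at which its call begins. calibration takes no time and is no camera call.
A pose or a line that the arm cannot do raises env.PlanningError and nothing moves.
- job.job_done(): hands the job in; it is judged then, once.
The state is a dict: "time": time; "qpos": joint angles; "joint_velocities": joint speeds; "joint_torque": joint torques, N m; "tcp_pos": TCP position; "orientation": TCP orientation; "force": force on the tool from outside, world axes, zero at the start; "torque": the same for the moment, N m; "opening": finger opening in m; "gripper_force": force on a finger pad.
Only numpy, scipy, OpenCV 4.12 (cv2) and the standard library are available. Lean on these libraries where they do the work, as an engineer would, in place of code of your own. Each camera call takes 0.05 s, during which the arm holds its last target. There are 200 camera calls.

### The job

Pack the parts tray for the trip: carry the open tray, level, with the wheel, the servo and the two axles lying loose in it, and lower it gently right down into the wooden carry box without dropping it. Then take the cover board that is propped against the charger, lay it in the mouth of the box and press it down until it has snapped in under both spring catches and lies level on its ledge. Nothing may spill from the tray, and the drink can, the mug and the small bottle stay where they stand.

Things in the scene. Friction and masses are not known exactly. Their poses are not given: they have to be found in the camera images.
- carry_box: Open plywood carry box with light-wood liner and steel corner irons, fixed, 206 x 136 mm, 92 mm high (rim). Origin at the centre of its underside on the desk; x along the long side, z up. Inside floor 6 mm above the origin. The liner leaves a well 174 x 104 mm; its top, 76 mm above the origin, is an 8 mm wide ledge all round for the cover; above it the mouth is 190 x 120 mm.
- catch_a (a joint): Sprung steel ball in the middle of the box's short wall at +x, 86 mm above the box's origin, sticking 4.5 mm into the mouth at 0, pushed in up to 5.2 mm (values in m). The two balls hold a cover laid on them about 10 mm above the ledge until it is pressed down evenly with about 8 N in all; then they spring back over the cover's upper edge.
- catch_b (a joint): The same sprung ball in the short wall at -x of the box.
- tote_mid (a point): Open aluminium tote tray, loose, 166 x 96 mm, walls 28 mm high and 3 mm thick, floor 3 mm; about 0.2 kg plus 0.15 kg of contents. Point at its centre, 32 mm above its underside; x along the long side, z up. It fits the box well either way round with 4 mm play on each side; standing in the box the point is 38 mm above the box's origin.
- tote_grip (a point): Middle of the tray's dark wooden carrying bar, 53 mm above the tray's underside, over its centre. The bar is 12 mm thick, 60 mm long across the tray (along y), its flat sides reach from 11 mm below this point to 11 mm above; axes as the tray's (x along the long side of the tray, z up).
- cover_mid (a point): Plywood cover board, loose, 186 x 116 x 6 mm, underside edge stepped in 1.5 mm, about 0.2 kg. Point on its centre line, 22 mm above its underside; x along the long side, z out of the face with the grip bar. At the start z leans 35 degrees from vertical. Either way round it fits the box mouth with 2 mm play on each side; lying on the ledge the point is 98 mm above the box's origin.
- cover_grip (a point): Middle of the dark wooden grip bar on the cover, 34 mm above the cover's underside (28 mm above its upper face), over its centre. The bar is 90 mm long along the cover's x and 13 mm thick in y, its flat sides reach from 10 mm below this point to 10 mm above; it stands on two short feet, open beneath. Axes as the cover's.
- wheel_mid (a point): Black model wheel with yellow hub, 70 mm across, 25 mm thick, lying flat in one half of the tray; point at its centre, z is its axle.
- servo_mid (a point): Black steering servo, 20 x 54 x 44 mm, lying on its side (20 mm high) in the other half of the tray; point at its centre.
- axle1_mid (a point): Turned steel axle, 64 mm long, 12 mm across its collar, lying loose beside the servo, free to roll; point at its centre, z along the axle.
- axle2_mid (a point): Second turned steel axle like the first; point at its centre, z along the axle.
- charger: Black battery charger with keys and knob on its front, fixed, 120 x 150 mm body, 57 mm high; origin on the desk; front faces its -x; body from x = -50 to 70 mm, y = -75 to 75 mm. The cover leans on its upper edge at y = -75 mm.
- drink_can_mid (a point): Drink can, 66 mm across, 167 mm high, standing loose on the dark desk top near the work (not the one on the wooden board); point at its centre. Leave it standing where it is.
- mug_mid (a point): Mug with one handle, body 80 mm across, 101 mm high, handle out to 113 mm over all, standing loose; point at the centre of its body, half-way up. Leave it standing where it is.
- solvent_bottle_mid (a point): Small bottle with red cap, 40 mm across, 94 mm high, standing loose on the dark desk top (not the one in the white tray); point at its centre. Leave it standing where it is.

How it is judged:
On the way, in this order (a step that is already met when the one before it is completed fails the run):
1. the tote tray stands level on the floor of the carry box with the wheel, the servo and both axles in it (horizontal distance between tote_mid and carry_box below 0.008 m and z of tote_mid in the frame of carry_box below 0.0405 m and angle between tote_mid's own z axis and vertical below 0.05 rad and distance between each of wheel_mid, servo_mid, axle1_mid, axle2_mid and tote_mid below 0.1 m and y of wheel_mid in the frame of carry_box between -0.05 and 0.05 m and z of each of wheel_mid, servo_mid, axle1_mid, axle2_mid in the frame of carry_box below 0.06 m and y of servo_mid in the frame of carry_box between -0.05 and 0.05 m and y of axle1_mid in the frame of carry_box between -0.05 and 0.05 m and y of axle2_mid in the frame of carry_box between -0.05 and 0.05 m), for 0.2 s.
2. the cover board lies level on its ledge, snapped in under both catches (horizontal distance between tote_mid and carry_box below 0.008 m and z of tote_mid in the frame of carry_box below 0.0405 m and angle between tote_mid's own z axis and vertical below 0.05 rad and horizontal distance between cover_mid and carry_box below 0.006 m and z of cover_mid in the frame of carry_box below 0.1 m and angle between cover_mid's own z axis and vertical below 0.03 rad and angle between the x axis of cover_mid and the x axis of carry_box, either way round below 0.06 rad), for 0.2 s.
At the end, for the whole second after the job is handed in: The tote tray stands on the floor of the carry box (within 2.5 mm of full depth, level within 3 degrees) with the wheel, the servo and both axles inside it; the cover board lies in the mouth of the box along it, down on its ledge to within 2 mm, level within 1.7 degrees; both at rest (all of step 2 and distance between each of wheel_mid, servo_mid, axle1_mid, axle2_mid and tote_mid below 0.1 m and y of wheel_mid in the frame of carry_box between -0.05 and 0.05 m and z of each of wheel_mid, servo_mid, axle1_mid, axle2_mid in the frame of carry_box below 0.06 m and y of servo_mid in the frame of carry_box between -0.05 and 0.05 m and y of axle1_mid in the frame of carry_box between -0.05 and 0.05 m and y of axle2_mid in the frame of carry_box between -0.05 and 0.05 m and linear speed of each of tote, cover below 0.02 m/s); the robot touches nothing.
It fails at once if the tote tray tips more than 20 degrees from level (angle between tote_mid's own z axis and vertical above 0.35 rad).
It fails at once if a part leaves the tote tray (distance between any of wheel_mid, servo_mid, axle1_mid, axle2_mid and tote_mid above 0.115 m).
It fails at once if the tote tray is dropped into the box (falls faster than 0.5 m/s inside it) (horizontal distance between tote_mid and carry_box below 0.02 m and z of tote_mid in the frame of carry_box below 0.1 m and linear speed of tote above 0.5 m/s).
It fails at once if the drink can, the mug or the small bottle is shifted more than 30 mm or tipped over (distance of any of drink_can_mid, mug_mid, solvent_bottle_mid from where it was at the start of the episode above 0.03 m or angle between any of drink_can_mid, mug_mid, solvent_bottle_mid's own z axis and vertical above 0.35 rad).
It also fails if it takes over 72 s, if anything falls off the work surface, if the arm or the gripper's body presses on something with over 40 N, if the wrist force passes 120 N, or if a joint passes its speed limit or range.

## Working session

There is one attempt and no reset: what is moved stays moved. The work goes in short steps, each a Python script; the robot and the scene stay as the last script left them, time stands still between calls to the robot, and variables do not carry over. Pictures are saved under pics/ and viewed, at most 10 in all, crops included, and the job is handed in when it is done.

```bash
mkdir -p pics; cat > h.py <<'E'
import numpy as np, cv2
from cell import env, kin, camera, calibration, job
from scipy.spatial.transform import Rotation as R
def world(name, depth):
    c=calibration(name); K=np.array([[c['fx'],0,c['cx']],[0,c['fy'],c['cy']],[0,0,1.]])
    v,u=np.mgrid[0:400,0:640]
    p=np.stack([(u-c['cx'])/c['fx'],(v-c['cy'])/c['fy']],-1).astype(float)
    q=p.copy()
    for _ in range(10): q=p/(1+c['k1']*(q**2).sum(-1,keepdims=True))
    P=np.concatenate([q,np.ones((400,640,1))],-1)*depth[...,None]
    Rm=cv2.Rodrigues(np.array(c['rvec'],float))[0]
    return (P-np.array(c['tvec']).reshape(3))@Rm   # HxWx3 world
E
python3 - <<'E'
from h import *
for n in ('top','side'):
    im,d=camera(n); cv2.imwrite(f'pics/{n}0.png',im); np.savez(f'{n}0.npz',im=im,d=d,W=world(n,d))
    c=calibration(n); Rm=cv2.Rodrigues(np.array(c['rvec'],float))[0]; print(n,-Rm.T@np.array(c['tvec']).reshape(3),Rm[2],c['fx'],(d==0).mean())
s=env.get_state(); print(s['tcp_pos'],s['orientation'],s['opening'],s['time'],env.nose_length)
E
```

```text
top [0.45250195 0.05060602 1.07471119] [ 0.09488449 -0.01797376 -0.99532602] 463.20372334631037 0.003984375
side [ 0.59711879 -0.80493703  0.39690169] [-0.03373864  0.9290762  -0.36834646] 452.2638446104878 0.00406640625
[ 0.2945319  -0.60689706  0.30302736] [-7.84843579e-04  9.74590003e-01  2.23994763e-01 -2.38835537e-04] 0.0857321770883468 0.1 0.0726
```

View pics/top0.png

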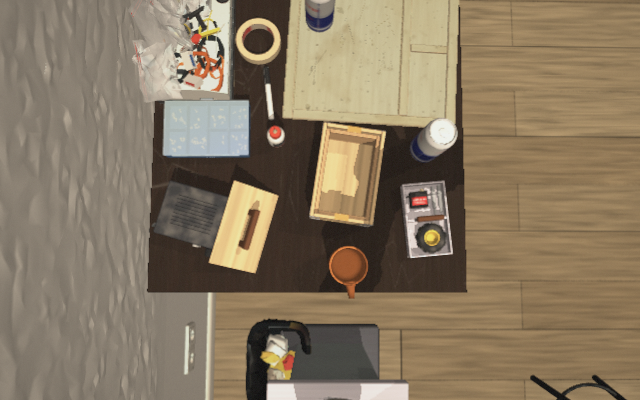

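View pics/side0.png

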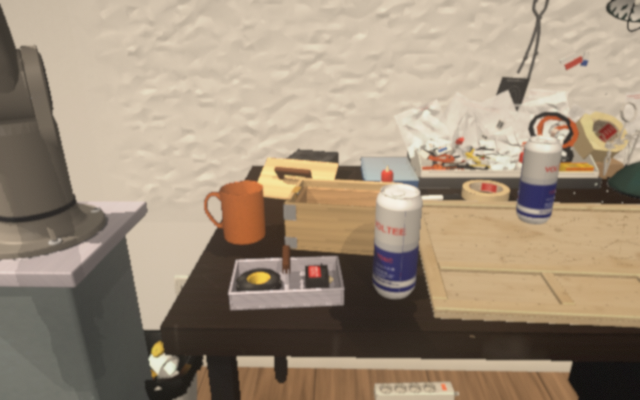

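The top view shows the box at (348,174), the tray at (428,218) with its bar in the middle, the cover at (243,226) leaning on the charger at (190,213), the mug at (348,265), the can at (433,140) and the bottle at (276,135). The side view confirms the layout, with the can close beside the tray.

```bash
cat > meas.py <<'E'
from h import *
def rect(P2):
    (c,s,a)=cv2.minAreaRect(P2.astype(np.float32)); 
    if s[0]<s[1]: s=s[::-1]; a+=90
    return np.array(c).round(4),np.array(s).round(4),round((a+90)%180-90,2)
def sel(W,box,zl,zh):
    v,u=np.mgrid[0:400,0:640]; a,b,c,d=box
    return (u>=a)&(u<c)&(v>=b)&(v<d)&(W[...,2]>zl)&(W[...,2]<zh)
def big(m):
    n,l,st,_=cv2.connectedComponentsWithStats(m.astype(np.uint8)); k=1+st[1:,4].argmax(); return l==k
E
python3 - <<'E'
from meas import *
f=np.load('top0.npz'); W=f['W'];im=f['im'];hsv=cv2.cvtColor(im,cv2.COLOR_BGR2HSV)
desk=sel(W,(300,235,320,280),-1,1); print('desk z',np.median(W[desk][:,2]))
for zl,zh in((.084,.1),(.088,.1)):
    m=big(sel(W,(300,110,395,235),zl,zh)); print('box',rect(W[m][:,:2]),m.sum(),np.median(W[m][:,2]))
m=big(sel(W,(300,110,395,235),.068,.1)); print('box+ledge',rect(W[m][:,:2]))
for zl,zh in((.012,.04),(.022,.036)):
    m=big(sel(W,(395,175,460,265),zl,zh)); print('tray',rect(W[m][:,:2]),m.sum())
m=sel(W,(395,175,460,265),.045,.08); print('tbar',rect(W[m][:,:2]),m.sum(),np.median(W[m][:,2]))
# cover
wood=sel(W,(205,175,285,275),.0,.2)&(hsv[...,1]>70)&(hsv[...,2]>150)
wood=big(wood); P=W[wood]
for _ in range(5):
    c=P.mean(0); n=np.linalg.svd(P-c,full_matrices=False)[2][2]; n*=np.sign(n[2]); P=P[abs((P-c)@n)<.004]
print('cover plane',c,n,'tilt',np.degrees(np.arccos(n[2])),len(P),wood.sum())
h=np.cross([0,0,1],n);h/=np.linalg.norm(h); g=np.cross(n,h)
Q=np.stack([(P-c)@h,(P-c)@g],1); r=rect(Q); print(r)
cen=c+r[0][0]*h+r[0][1]*g; print('face centre',cen,'h',h,'g',g)
d=(W-c)@n; m=sel(W,(215,185,280,265),.0,.3)&(d>.022)&(d<.05)
m=big(m);B=W[m]; Q=np.stack([(B-c)@h,(B-c)@g],1); r=rect(Q); print('bar',r,np.median(d[m]),m.sum(),c+r[0][0]*h+r[0][1]*g+.028*n, 'top edge', d[m].max())
for nm,b in(('can',(405,110,462,165)),('mug',(325,240,372,300)),('bottle',(264,122,288,148))):
    m=big(sel(W,b,.08,.25)); print(nm,W[m][:,:2].min(0),W[m][:,:2].max(0),W[m][:,2].max())
m=sel(W,(150,175,232,250),.05,.062);m=big(m);print('charger',rect(W[m][:,:2]))
cv2.imwrite('pics/crop.png',cv2.resize(np.hstack([im[170:280,200:290],im[170:280,390:480],im[100:210,305:395]]),None,fx=2.9,fy=4.5,interpolation=cv2.INTER_NEAREST) if 0 else cv2.resize(np.hstack([im[170:280,200:290],im[170:280,390:480]]),None,fx=4.4,fy=4.4,interpolation=cv2.INTER_CUBIC))
E
```

```text
desk z 0.0014940846274402438
box (array([ 0.6122, -0.0183]), array([0.208 , 0.1371]), -8.14) 1288 0.09298827835089121
box (array([ 0.6118, -0.0185]), array([0.2075, 0.1371]), -8.03) 1233 0.09311535226807718
box+ledge (array([ 0.6122, -0.0183]), array([0.208 , 0.1371]), -8.14)
tray (array([ 0.518 , -0.2027]), array([0.1676, 0.0987]), 5.53) 1450
tray (array([ 0.518 , -0.2027]), array([0.1676, 0.0987]), 5.53) 1081
tbar (array([ 0.5178, -0.2022]), array([0.0593, 0.0119]), -84.38) 155 0.06465430208180714
cover plane [0.49561538 0.21154503 0.04128102] [-0.15394383 -0.5488856   0.82159959] tilt 34.75475866398956 3400 3614
(array([ 0.0006, -0.0037]), array([0.186 , 0.1162]), -0.06)
face centre [0.49537217 0.20845603 0.03917178] h [ 0.96284739 -0.2700461   0.        ] g [0.22186977 0.79107503 0.570065  ]
bar (array([ 0.0007, -0.004 ]), array([0.0894, 0.0149]), 0.4) 0.036025057828989 315 [0.49109147 0.1928229  0.06200555] top edge 0.042933236569622044
can [ 0.65091548 -0.23377403] [ 0.71531709 -0.16830713] 0.17156475795602077
mug [ 0.34599664 -0.05748816] [0.45352796 0.02016239] 0.10675880440889964
bottle [0.69362451 0.12955511] [0.71399082 0.15153038] 0.09465080771663816
charger (array([0.5233, 0.3242]), array([0.1376, 0.1204]), 74.26)
```

View pics/crop.png

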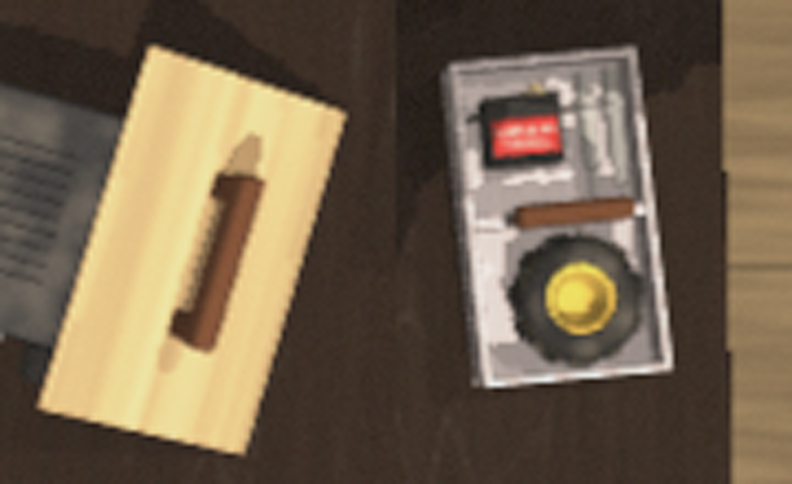

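Everything is measured consistently: rectangle sizes agree to within about 3 mm and the cover tilt comes out at 34.8°. The crop shows the cover's grip bar and the tray bar both clear to grasp. Next I grasp and lift the tray.

```bash
cat >> h.py <<'E'
def quat(y,z):
    y=np.array(y,float);z=np.array(z,float);M=np.stack([np.cross(y,z),y,z],1); q=R.from_matrix(M).as_quat(); return np.r_[q[3],q[:3]]
def down(deg):
    a=np.radians(deg); return quat([np.cos(a),np.sin(a),0],[0,0,-1])
def st(t=''):
    s=env.get_state(); print(t,'t%.1f'%s['time'],np.round(s['tcp_pos'],4),np.round(s['force'],1),'op %.4f'%s['opening'],np.round(s['gripper_force'],1)); return s
E
python3 - <<'E'
from h import *
p=np.array([.518,-.2025]); 
best=None
for a in(5.6,185.6):
    q=kin.inverse_kinematics([*p,.20],down(a)); q2=kin.inverse_kinematics([.612,-.0183,.3],down(a-13.7)); print(a,None if q is None else np.round(q,2),None if q2 is None else np.round(q2,2))
    if q is not None and q2 is not None and (best is None or abs(q[6])<best[1]): best=(a,abs(q[6]))
a=best[0]; print(a)
env.reach([*p,.22],down(a)); st()
env.movel([*p,.056+.054],.12); st()
env.grip(0.0,80); st('grip')
env.movel([*p,.125],.04); st()
env.movel([*p,.25],.12); st('lift')
env.movel([.54,-.10,.25],.15,rot=down(a-7)); 
env.movel([.612,-.0183,.25],.15,rot=down(a-13.67)); st('over')
open('a.txt','w').write(str(a))
for n in('top','side'):
    im,d=camera(n); cv2.imwrite(f'pics/{n}1.png',im); np.savez(f'{n}1.npz',im=im,d=d,W=world(n,d))
E
```

```text
5.6 [ 0.58  0.44 -0.4   1.92  0.22  0.83  0.16] [ 0.31  0.42 -0.51  1.69  0.23  1.09 -0.41]
185.6 [ 0.07  0.41  0.25  1.95 -0.14  0.79 -2.66] [ 0.73  0.66 -1.18  1.66  0.64  1.26  2.41]
5.6
 t1.8 [ 0.5177 -0.2045  0.2201] [-0.  -0.7  0.3] op 0.0855 0.0
 t2.9 [ 0.5185 -0.2026  0.1106] [0.5 0.2 0.2] op 0.0851 0.0
grip t3.5 [ 0.5182 -0.2025  0.1103] [-0.5  0.4  4.2] op 0.0106 78.8
 t4.1 [ 0.518  -0.2026  0.1251] [-0.2 -0.5 -2.9] op 0.0102 77.9
lift t5.3 [ 0.5175 -0.2024  0.2491] [-0.5  0.8 -3. ] op 0.0107 77.9
over t7.0 [ 0.6114 -0.0198  0.2497] [-0.5 -0.9 -2.9] op 0.0102 77.9
```

View pics/side1.png

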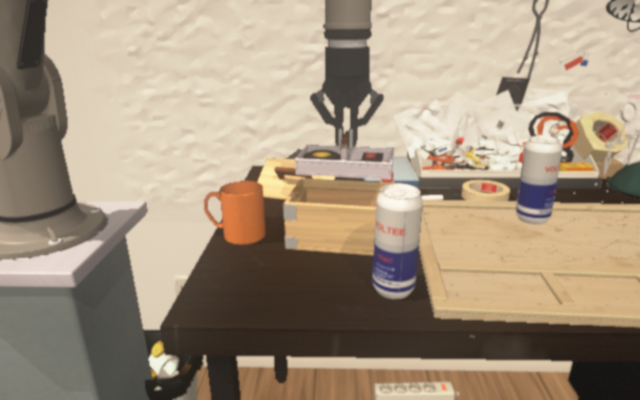

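View pics/top1.png

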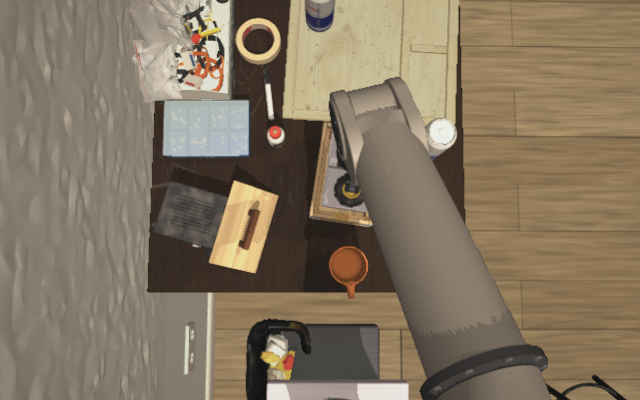

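The side view shows the tray held level over the box (345,160) with its contents in place. In the top view the arm hides part of the tray. I'll check the alignment with the side depth.

```bash
python3 - <<'E'
from meas import *
f=np.load('side1.npz'); W=f['W']
def face(m,t):
    P=W[m]; 
    # front wall: fit line y=ax+b to nearest points
    x=P[:,0]; fr=[]
    for lo in np.arange(x.min(),x.max(),.008):
        s=P[(x>=lo)&(x<lo+.008)]
        if len(s)>3: fr.append(s[s[:,1]<np.percentile(s[:,1],10)+.004].mean(0))
    fr=np.array(fr); k=np.polyfit(fr[2:-2,0],fr[2:-2,1],1); F=P[abs(P[:,1]-np.polyval(k,x))<.006]
    e=np.percentile(F[:,0],[.5,99.5]); print(t,len(F),'xr',e,'mid',e.mean(),'y(mid)',np.polyval(k,e.mean()),'ang',np.degrees(np.arctan(k[0])))
    a=np.arctan(k[0]); return np.array([e.mean(),np.polyval(k,e.mean())]),a
for zl,zh in ((.145,.165),(.148,.168)):
    m=big(sel(W,(270,130,420,200),zl,zh)); c,a=face(m,'tray'); print('->centre',c+.048*np.array([-np.sin(a),np.cos(a)]))
for zl,zh in ((.04,.085),(.06,.088)):
    m=big(sel(W,(275,170,374,260),zl,zh)&(W[...,1]<.0)); face(m,'box(left part)')
T=sel(W,(270,130,420,200),.12,.2); print('tray z range',np.percentile(W[T][:,2],[1,50,99]))
f=np.load('top1.npz');Wt=f['W']; m=big(sel(Wt,(300,110,375,235),.15,.20)); P=Wt[m]; print('top view tray part',P.min(0),P.max(0),np.percentile(P[:,2],[50,95]))
# left edge line (max y)
e=[(lo,P[(P[:,0]>=lo)&(P[:,0]<lo+.01)][:,1].max()) for lo in np.arange(.55,.66,.01) if ((P[:,0]>=lo)&(P[:,0]<lo+.01)).sum()>3]
k=np.polyfit(*np.array(e).T,1);print('left edge at x=.612',np.polyval(k,.607),np.degrees(np.arctan(k[0])),'expected',-.0183+.048/np.cos(np.radians(8.1)))
E
```

```text
tray 1048 xr [0.52456639 0.68685715] mid 0.6057117719987941 y(mid) -0.06702928998960181 ang -8.126996637275239
->centre [ 0.61249742 -0.01951135]
tray 1046 xr [0.52451111 0.68685719] mid 0.6056841498635404 y(mid) -0.0670197727579169 ang -8.154512689138299
->centre [ 0.61249262 -0.01950509]
box(left part) 2068 xr [0.50212661 0.65843858] mid 0.5802825949111357 y(mid) -0.08134291465704802 ang -8.09662075879802
box(left part) 1309 xr [0.5019219  0.65805456] mid 0.5799882326609361 y(mid) -0.08131126989505315 ang -8.117793813522685
tray z range [0.1388037  0.16065538 0.19747512]
top view tray part [ 0.52218149 -0.0504028   0.15039326] [0.68222607 0.03833832 0.19806651] [0.16776424 0.17142344]
left edge at x=.612 0.029028044221731136 -8.015217672863345 expected 0.030183689885461645
```

```bash
python3 - <<'E'
from h import *
p=[.6127,-.0177]
env.movel([*p,.215],.08); env.dwell(.2); st()
print(env.movel([*p,.13],.08,stop_force=12)); st()
print(env.movel([*p,.1135],.025,stop_force=5)); st('down')
env.grip(.035); st('open')
env.dwell(.1)
env.movel([*p,.24],.15); st()
im,d=camera('side'); np.savez('side2.npz',W=world('side',d)); cv2.imwrite('pics/side2.png',im)
E
```

```text
t7.9 [ 0.613  -0.0176  0.2155] [-0.3 -0.5 -3. ] op 0.0106 78.0
False
 t9.1 [ 0.6132 -0.0176  0.1306] [ 0.1  0.5 -3.5] op 0.0108 78.0
True
down t9.6 [ 0.6126 -0.0177  0.1164] [-1.7 -0.7  5.4] op 0.0108 79.3
open t10.0 [ 0.6116 -0.0179  0.1153] [-0.3 -0.1  0.2] op 0.0349 0.0
 t11.1 [ 0.6121 -0.0178  0.239 ] [-0.1  0.3 -0.2] op 0.0352 0.0
```

```bash
python3 - <<'E'
from h import *
n=np.array([-.15394,-.54889,.82160]); g=np.array([.22187,.79108,.57007]); G=np.array([.4911,.1930,.0622])
for s in(1,-1):
    o=quat(s*g,-n); q=kin.inverse_kinematics(G+.154*n,o); q1=kin.inverse_kinematics(G+.054*n,o)
    a=np.degrees(np.arctan2(g[1],g[0]))+(0 if s>0 else 180)
    q2=kin.inverse_kinematics([.612,-.0183,.25],down(a+7.55)); print(s,a,*[None if x is None else np.round(x,2) for x in(q,q1,q2)])
E
```

```text
1 74.33306784380245 [ 0.84  0.58 -1.11  2.2  -0.1   0.39  1.25] [ 0.76  0.96 -1.25  2.19  1.07  0.4   0.18] [ 0.48  0.54 -0.75  1.73  0.41  1.04  1.01]
-1 254.33306784380244 [ 0.37  0.37 -0.51  2.23 -0.86  0.51 -1.19] [ 0.38  0.62 -0.69  2.21 -0.85  0.22 -1.19] [-0.03  0.43 -0.06  1.76  0.03  0.95 -1.81]
```

```bash
python3 - <<'E'
from h import *
n=np.array([-.15394,-.54889,.82160]); g=np.array([.22187,.79108,.57007]); G=np.array([.4911,.1930,.0622])
o=quat(-g,-n)
env.grip(.085)
env.reach(G+.154*n,o); env.dwell(.1); st()
im,d=camera('top'); cv2.imwrite('pics/top3.png',im); np.savez('top3.npz',im=im,W=world('top',d))
E
```

```text
t12.8 [0.4687 0.1086 0.1893] [-0.3  1.  -0.5] op 0.0850 0.0
```

View pics/top3.png

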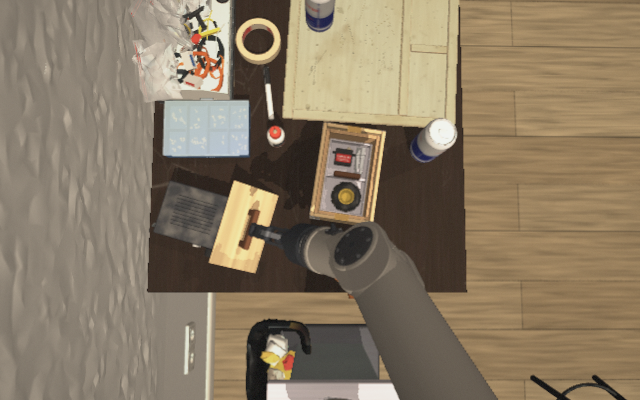

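The tray sits square in the box well at (347,172) with its contents in, and the gripper is lined up with the cover bar at (249,228). Now I grasp the cover, lift it and level it.

```bash
python3 - <<'E'
from meas import *
W=np.load('top3.npz')['W']
m=big(sel(W,(300,110,395,235),.084,.1)); print('box',rect(W[m][:,:2]),m.sum())
m=big(sel(W,(325,135,375,210),.028,.042)); print('tray rim-ish',rect(W[m][:,:2]),np.median(W[m][:,2]))
m=sel(W,(330,168,364,184),.055,.085); print('bar',rect(W[m][:,:2]),np.median(W[m][:,2]))
n=np.array([-.15394,-.54889,.82160]); g=np.array([.22187,.79108,.57007]); G=np.array([.4911,.1930,.0622])
env.movel(G+.054*n,.12,stop_force=15); st()
env.grip(0.,80); st('grip')
env.movel(G+.054*n+[-.004,-.015,.03],.05); st()
p=np.array([.48,.12,.28]); a=254.333
env.movel(p,.12,rot=down(a)); st('lev')
env.movel([.612,-.0183,.28],.15,rot=down(a+7.53)); env.dwell(.3); st('over')
for nme in('top','side'):
    im,d=camera(nme); cv2.imwrite(f'pics/{nme}4.png',im); np.savez(f'{nme}4.npz',im=im,W=world(nme,d))
E
```

```text
box (array([ 0.6121, -0.0184]), array([0.2078, 0.1371]), -8.17) 1236
tray rim-ish (array([ 0.5697, -0.018 ]), array([0.0684, 0.0622]), 89.86) 0.033795421987623114
bar (array([ 0.6116, -0.0179]), array([0.0586, 0.0121]), 81.42) 0.07011813914942525
 t13.8 [0.483  0.1631 0.1068] [-0.1 -0.2  0.1] op 0.0851 0.0
grip t14.5 [0.4828 0.1632 0.1067] [-1.  -2.1  3.4] op 0.0115 78.4
 t15.3 [0.4787 0.1484 0.1366] [ 0.  -0.1 -2.3] op 0.0120 77.9
lev t16.7 [0.4795 0.1197 0.2792] [ 0.4  0.1 -1.1] op 0.0116 78.0
over t18.4 [ 0.6119 -0.018   0.2801] [ 0.3 -0.7 -2.5] op 0.0115 78.0
```

View pics/side4.png

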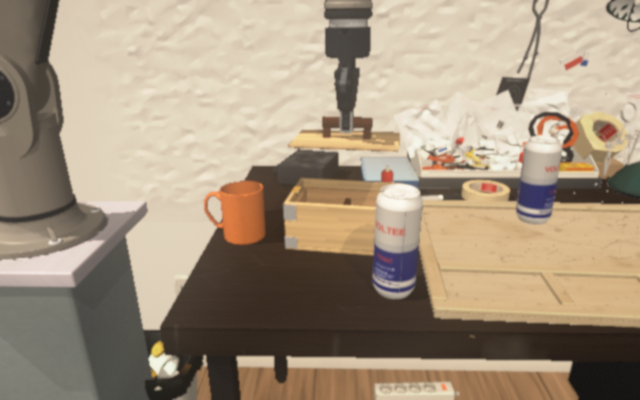

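View pics/top4.png

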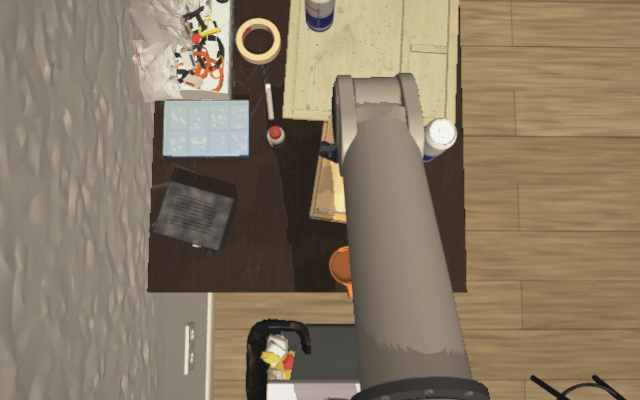

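The side view shows the cover held nearly level over the box (345,138), with the tray bar visible in the box at (347,201). Next I measure the cover's pose in the hand.

```bash
python3 - <<'E'
from meas import *
f=np.load('side4.npz'); W=f['W']
m=big(sel(W,(280,125,410,158),.186,.206)); P=W[m]; print(len(P),np.percentile(P[:,2],[1,10,50,90,99]),rect(P[:,:2]))
A=np.c_[P[:,:2]-P[:,:2].mean(0),np.ones(len(P))]
T=P[P[:,2]>np.median(P[:,2])-.004]
top=T[T[:,1]>-.06]
k=np.linalg.lstsq(np.c_[top[:,:2]-[.612,-.018],np.ones(len(top))],top[:,2],rcond=None)[0]; print('plane',np.degrees(k[:2]),k[2],len(top))
# front edge per x-bin
e=[]
for lo in np.arange(.52,.69,.01):
    s=P[(P[:,0]>=lo)&(P[:,0]<lo+.01)]; e.append((lo+.005,np.percentile(s[:,1],3)))
k=np.polyfit(*np.array(e).T,1);print('front edge ang',np.degrees(np.arctan(k[0])),'y at',np.polyval(k,.604))
F=P[abs(P[:,1]-np.polyval(k,P[:,0]))<.006]; x=np.percentile(F[:,0],[.5,99.5]);a=np.arctan(k[0]);c=np.array([x.mean(),np.polyval(k,x.mean())]);print(x,'centre',c+.058*np.array([-np.sin(a),np.cos(a)]))
# box front via side view, whole
m=big(sel(W,(275,170,374,260),.04,.088)&(W[...,1]<0)); B=W[m];e=[]
for lo in np.arange(.51,.64,.01):
    s=B[(B[:,0]>=lo)&(B[:,0]<lo+.01)]; e.append((lo+.005,np.percentile(s[:,1],3)))
k=np.polyfit(*np.array(e).T,1);a=np.arctan(k[0]);x0=np.percentile(B[abs(B[:,1]-np.polyval(k,B[:,0]))<.006][:,0],.5);u=np.array([np.cos(a),np.sin(a)]);v=np.array([-u[1],u[0]])
print('box ang',np.degrees(a),'corner',x0,'centre',np.array([x0,np.polyval(k,x0)])+.103*u+.068*v)
f=np.load('top4.npz');Wt=f['W']; m=big(sel(Wt,(300,110,345,235),.17,.22)); P=Wt[m]; print('top part',len(P),P.min(0),P.max(0),np.median(P[:,2]))
X=[];
for lo in np.arange(.54,.66,.01):
    s=P[(P[:,0]>=lo)&(P[:,0]<lo+.01)]
    if len(s)>3: X.append((lo+.005,s[:,1].max()))
k=np.polyfit(*np.array(X).T,1);print('left edge ang',np.degrees(np.arctan(k[0])),'y at .612',np.polyval(k,.612),'exp',-.0183+.058/.990)
E
```

```text
1982 [0.1888676  0.19193729 0.19421033 0.19480934 0.20396104] (array([ 0.6116, -0.0197]), array([0.1863, 0.1207]), -7.06)
plane [-0.01857997 -0.2037591 ] 0.19472557934641815 1373
front edge ang -8.12680402774103 y at -0.07619898389614155
[0.5141793 0.6942726] centre [ 0.61242509 -0.01881371]
box ang -7.930668777334485 corner 0.502118315405904 centre [ 0.61351548 -0.01964014]
top part 1163 [ 0.52135538 -0.00342577  0.19238708] [0.6239443  0.05010641 0.20213277] 0.19702531146328958
left edge ang -7.694286027674682 y at .612 0.039319197332939274 exp 0.04028585858585859
```

```bash
python3 - <<'E'
from h import *
p=[.6124,-.0183]
env.movel([*p,.190],.1); env.dwell(.2); st()
print(env.movel([*p,.1685],.03,stop_force=4)); st('contact')
im,d=camera('side'); cv2.imwrite('pics/side5.png',im); np.savez('side5.npz',im=im,W=world('side',d))
E
```

```text
t19.8 [ 0.6127 -0.0183  0.1907] [ 0.7 -0.2 -2.6] op 0.0116 78.0
True
contact t20.2 [ 0.612  -0.0183  0.1769] [0.8 0.7 1. ] op 0.0116 78.4
```

```bash
python3 - <<'E'
from h import *
p=[.6124,-.0183]
for z in(.175,.173,.171,.169):
    r=env.movel([*p,z],.02,stop_force=12); s=st(f'{z} {r}'); print(np.round(s['torque'],2))
    if r: break
E
```

```text
0.175 False t20.6 [ 0.6125 -0.0182  0.1751] [-0.9  0.5  1.4] op 0.0116 78.6
[ 0.06 -0.18 -0.01]
0.173 False t20.8 [ 0.6121 -0.0182  0.1724] [ 1.5  0.  -1.2] op 0.0114 78.4
[0.15 0.05 0.03]
0.171 False t21.1 [ 0.6117 -0.0183  0.1699] [ 1.3  0.5 -8.8] op 0.0117 77.9
[ 0.11 -0.4  -0.04]
0.169 False t21.3 [ 0.6117 -0.0184  0.168 ] [  1.7  -0.3 -11. ] op 0.0119 77.8
[-0.05 -0.56 -0.05]
```

```bash
python3 - <<'E'
from h import *
p=[.612,-.0183]
for z in(.167,.165,.163,.161):
    r=env.movel([*p,z],.02,stop_force=14); s=st(f'{z} {r}'); print(np.round(s['torque'],2))
    if r or s['force'][2]>12: break
im,d=camera('side'); cv2.imwrite('pics/side6.png',im); np.savez('side6.npz',im=im,W=world('side',d))
W=world('side',d)
from meas import sel,big
m=big(sel(W,(270,155,420,200),.076,.1)&(W[...,1]>-.07)); print(np.percentile(W[m][:,2],[5,50,95]))
cv2.imwrite('pics/crop6.png',cv2.resize(im[130:270,260:430],None,fx=4,fy=4))
E
```

```text
0.167 False t21.6 [ 0.6121 -0.0184  0.1673] [ 1.2  0.3 -4.8] op 0.0114 78.8
[-0.1  -0.17 -0.05]
0.165 False t21.8 [ 0.6124 -0.0183  0.1665] [-3.1  0.2  5.1] op 0.0111 80.0
[-0.09  0.52 -0.01]
0.163 False t22.1 [ 0.6124 -0.0183  0.1664] [-9.1  0.2 20.8] op 0.0117 82.5
[-0.09  1.91 -0.01]
[0.07969183 0.08116362 0.09512128]
```

View pics/crop6.png

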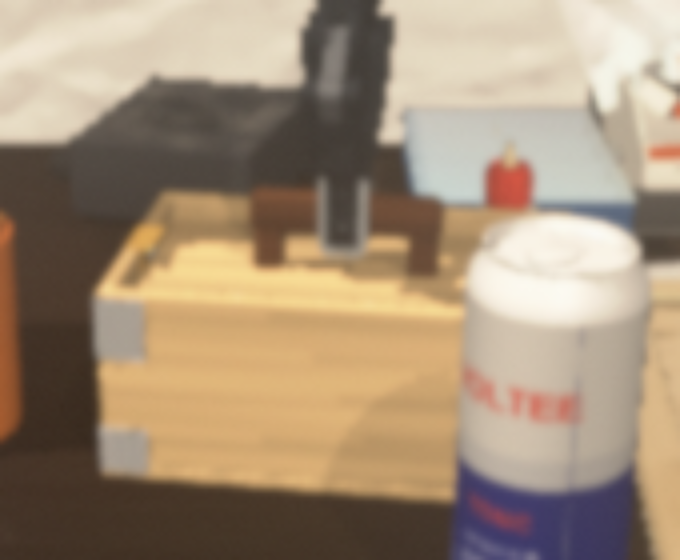

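The cover lies down inside the mouth, below the rim, and stops hard under 20 N with its face at about 0.081 m, where 0.082 m means seated. I'll release it, back off and check that it is level.

```bash
python3 - <<'E'
from meas import *
s=env.get_state()['tcp_pos']
env.movel([s[0],s[1],.1655],.02); st()
env.grip(.04); st('open'); 
env.movel([.612,-.0183,.25],.12); 
env.reach([.45,-.25,.30],down(254)); env.dwell(.2); st()
for n in('top','side'):
    im,d=camera(n);W=world(n,d); cv2.imwrite(f'pics/{n}7.png',im)
    b=(310,120,390,230) if n=='top' else (270,150,372,215)
    m=sel(W,b,.074,.0875)
    if n=='side': m&=W[...,1]>-.07
    m=big(m); P=W[m]; C=np.array([.6124,-.0183])
    u=np.array([.99,-.1415]);v=np.array([.1415,.99]); q=P[:,:2]-C
    A=np.c_[q@u,q@v,np.ones(len(P))]; k=np.linalg.lstsq(A,P[:,2],rcond=None)[0]; r=P[:,2]-A@k; i=abs(r)<.003; k=np.linalg.lstsq(A[i],P[i,2],rcond=None)[0]
    print(n,len(P),'slopes deg',np.degrees(k[:2]),'z',k[2],rect(P[:,:2]))
    if n=='top':
        m=big(sel(W,(300,110,395,235),.088,.1)); print('rim z',np.median(W[m][:,2]))
        m=sel(W,(330,150,370,200),.11,.14); print('bar',rect(W[m][:,:2]),np.median(W[m][:,2]))
E
```

```text
t22.4 [ 0.6127 -0.0183  0.1665] [-3.6  0.6  7.7] op 0.0117 80.5
open t22.8 [ 0.6124 -0.0184  0.1653] [ 0.1  0.1 -0.4] op 0.0398 0.0
 t24.9 [ 0.451  -0.2488  0.2996] [-0.3 -0.2 -0.4] op 0.0400 0.0
top 4408 slopes deg [-0.009298   -0.20526437] z 0.08341272566790657 (array([ 0.6136, -0.0187]), array([0.1911, 0.1205]), -8.21)
rim z 0.09312477456727387
bar (array([ 0.612 , -0.0196]), array([0.0898, 0.0131]), -8.25) 0.12049180909351888
side 1285 slopes deg [-0.02788157  0.08523629] z 0.08073904922433427 (array([ 0.59 , -0.002]), array([0.1448, 0.1073]), -6.01)
```

View pics/top7.png

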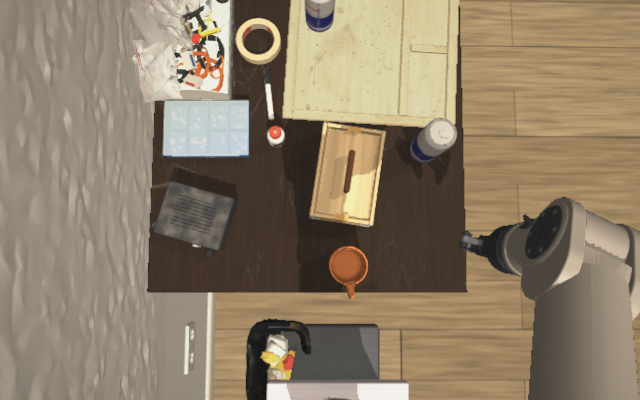

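The cover lies level in the box at (347,172). Its face is 9.7 mm below the rim (10 mm nominal), and the can, mug and bottle haven't moved.

```bash
python3 -c "
from h import *
print(job.job_done())"
```

```text
the job is handed in; nothing more can be done
None
```

The job is handed in, with no verdict returned: the tray with its parts is down in the box, the cover lies level under the catches by my measurements (0.2° or less tilt, face 9.7 mm below the rim), and the can, mug and bottle look unmoved.

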